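# Snug the pegged board into the bench corner stop

### The job

Push the small plywood board along the bench with the fingertips until it sits snug and square in the inside corner of the aluminium corner stop: its far long edge flat against the long rail and its left end against the short rail. Only push it, do not grip or lift it, and keep off the four wooden pegs standing on it, whose glue is still wet. Leave the glue bottle, the screwdriver and the wood offcut where they are, and finish with the hand clear.

Things in the scene. Friction and masses are not known exactly. Their poses are not given: they have to be found in the camera images.
- board: Loose plain rectangular plywood board lying flat, 100 mm (its x) by 150 mm (its y) by 18 mm thick, 0.14 to 0.32 kg. Origin: centre of its underside. It starts clear of both rails, on the robot's side of the long rail and right of the short rail, within about 20 degrees of parallel to the rails; its +x edge is the far one, its +y end the left one.
- pegs: Four round wooden pegs, 10 mm diameter, standing 26 mm up from the board's top (their tops 44 mm above the bench), at x = +-15 mm and y = +-40 mm from the board's centre. They are fixed to the board and move with it; they must not be touched. Same origin and axes as the board.
- corner_stop: L-shaped aluminium stop fixed to the bench, rails 25 mm wide, 20 mm high. Origin: the inside corner at bench level. Long rail: inner face is the plane x = 0, facing -x (to the robot), running 295 mm along -y. Short rail: inner face y = 0, facing -y, running 90 mm along -x. Yaw varies by 15 degrees. Board home: its origin at x = -50, y = -75 mm in this frame, axes parallel.
- glue_bottle: White glue bottle with a red cap standing upright, 52 mm diameter, 120 mm high, left of the short rail. Origin: centre of its underside. Bystander.
- screwdriver: Screwdriver with a yellow handle, 180 mm long, lying on the bench to the left, nearer the robot. Origin: under its middle; x runs along it towards the tip. Bystander.
- offcut: Block of pale wood, 40 by 80 by 35 mm high, lying beyond the long rail. Origin: centre of its underside. Bystander.

How it is judged:
By the outcome, as a careful person would: the job done as asked, in the order asked, and still so for the second after the job is handed in, with the robot touching nothing.
It also fails if it takes over 46 s, if anything falls off the work surface, if the arm or the gripper's body presses on something with over 40 N, if the wrist force passes 120 N, or if a joint passes its speed limit or range.

### The arm

A 6-joint arm with a two-finger parallel gripper is mounted at the origin on the work surface. World frame = base frame: x ahead of the robot, y to its left, z up, the work surface at z = 0. Lengths are in m, angles in rad, forces in N, time in s.
With the tool pointing down it reaches from about 0.375 to 0.9 m from the base axis. Payload 3.1 kg.
Tool frame: the origin (TCP) lies midway between the tips of the shut fingers; the grasp point (between the pads) lies 19 mm behind it; z points along the fingers, y is the line along which they close (so a half turn about z gives the same grasp; the last joint's range is limited). The gripper opens to 87 mm and grips with 3 to 60 N. Pads are 19 mm wide; open, the fingers measure 117 mm over their backs; the gripper's body (75 mm by 190 mm) begins 51 mm behind the grasp point.
Start: joints at [1.117, 0.527, 1.433, -0, 1.181, -0.178], TCP at [0.17, 0.601, 0.223] pointing down, gripper open.
Joint ranges: [-3.08, 3.08], [-0.75, 2.2], [0.22, 2.44], [-1.43, 4.57], [0, 2.65], [-2.85, 2.85]. Speed limits (rad/s): [2.79, 2.79, 3.14, 3.14, 3.14, 3.14].

### API

Orientations are given as a unit quaternion [x, y, z, w].
In Python, from rig import robot gives the robot as it stands. The module is installed in compiled form; this text tells all that it offers.
- The arm moves only by the tool play_rows, never from a script. Its arguments are lists of equal length, an entry for each row: "gripper": the closure, from -1 (fully open) to 1 (shut); "delta_pos": the shift along the tool's x, y, z in cm, a list of three; "turn": the turn, a rotation vector about the tool's x, y, z in rad, a list of three. A call has 1 to 12 rows; each row is the pose to reach, as a shift and turn from the pose commanded when the call began, along the tool's axes at that moment; what a row does not reach only later rows make up. A row lasts 1/8 s, in which the tool goes at most 62.5 mm and 10.7 degrees, less where a joint would pass 70% of its speed; a pose out of reach is approached as far as the arm can. A call with a gripper value outside its range is refused whole. The fingers move at their own pace and stop on an object; "squeeze" is the grip in N (left out, the last holds). Time passes only in rows, so rows that repeat a pose let the fingers close. It gives the time, the measured TCP pose, the force, the opening and the grip force at its end, in the units of the state.
- robot.get_obs(): the state, without advancing time (a new reading comes with each control period).
- robot.camera(name): name is "scene" or "side" or "wrist"; returns a dict with "color" (420x560x3 uint8, red, green, blue), "vfov" (degrees; the focal length in pixels is half the picture's height over the tangent of half this angle, whatever the lens; pixels are square), "cx", "cy" (the principal point, pixels), "k1" (the pictures are not rectified: a ray, as slopes to the right and down, at radius r is drawn at 1 + k1 r^2 times it, then the intrinsics apply), "R" (3x3) and "t" (3): a world point X has camera coordinates R X + t. Camera axes: x right, y down, z forward; pixel columns grow to the right and rows downward; lengths in m; the calibration is good to about 2 mm. A picture is of the moment at which its call begins. There is no depth.
- robot.hand_in(): hands the job in; it is judged then, once.
The state is a dict: "time": time; "q": joint angles; "joint_velocities": joint speeds; "joint_torque": joint torques, N m; "position": TCP position; "tool_rot": TCP orientation; "ft_force": force on the tool from outside, world axes, zero at the start; "moment": the same for the moment, N m; "grip_width": finger opening in m; "grip_force": force on a finger pad.
Only numpy, scipy, OpenCV 4.12 (cv2) and the standard library are available. Lean on these libraries where they do the work, as an engineer would, in place of code of your own. Each camera call takes 0.05 s, during which the arm holds its last target. There are 200 camera calls.

## Working session

There is one attempt and no reset: what is moved stays moved. The work goes in short steps, Python scripts to look and compute and a tool call to move; the robot and the scene stay as the last step left them, time stands still between calls to the robot, and variables do not carry over. Pictures are saved under pics/ and viewed, at most 10 in all, crops included, and the job is handed in when it is done.

Besides the shell and the picture viewer there is one more tool, called after "Request:" as a command line: name --argument value ..., lists and objects as JSON in quotes. play_rows: Moves the arm, as the interface text tells. Its arguments: {"type":"object","properties":{"gripper":{"type":"array","items":{"type":"number"}},"delta_pos":{"type":"array","items":{"type":"array","items":{"type":"number"}}},"turn":{"type":"array","items":{"type":"array","items":{"type":"number"}}},"squeeze":{"type":"number"}},"required":["gripper","delta_pos","turn"]}

```bash
mkdir -p pics
cat > h.py <<'E'
import numpy as np,cv2,pickle
from rig import robot
def snap(n,f):
    c=robot.camera(n); cv2.imwrite(f'pics/{f}.png',c['color'][...,::-1]); pickle.dump(c,open(f'pics/{f}.pkl','wb')); return c
def load(f): return pickle.load(open(f'pics/{f}.pkl','rb'))
def K(c):
    f=210/np.tan(np.radians(c['vfov'])/2); return np.array([[f,0,c['cx']],[0,f,c['cy']],[0,0,1]])
def D(c): return np.array([c['k1'],0,0,0.])
def proj(c,X):
    X=np.asarray(X,float).reshape(-1,3); P=X@np.array(c['R']).T+c['t']; s=P[:,:2]/P[:,2:]
    s=s*(1+c['k1']*(s**2).sum(1,keepdims=True)); k=K(c); return s*k[0,0]+k[:2,2]
def ray(c,uv,z):
    k=K(c); d=(np.asarray(uv,float).reshape(-1,2)-k[:2,2])/k[0,0]; s=d.copy()
    for _ in range(30): s=d/(1+c['k1']*(s**2).sum(1,keepdims=True))
    R=np.array(c['R']); o=-R.T@c['t']; w=np.c_[s,np.ones(len(s))]@R
    return o+w*((z-o[2])/w[:,2])[:,None]
E
python3 - <<'E'
from h import *
for n in('scene','side','wrist'):
    c=snap(n,n+'0'); print(n,c['vfov'],c['k1'],-np.array(c['R']).T@c['t'])
o=robot.get_obs();print({k:np.round(o[k],3) for k in o})
E
```

```text
scene 50.46030783762083 -0.1326077916984281 [ 1.07262781 -0.50297536  0.50663912]
side 56.30697218237911 -0.02598248443636639 [ 0.34149938 -0.51503626  0.53999133]
wrist 68.55473603269908 0.014959095142220097 [0.09788492 0.62217934 0.38329624]
{'time': np.float64(0.15), 'q': array([ 1.117,  0.528,  1.434, -0.   ,  1.181, -0.178]), 'joint_velocities': array([ 0.001, -0.002, -0.003,  0.001, -0.001,  0.002]), 'joint_torque': array([ 1.0000e-03, -4.4043e+01, -1.7684e+01,  6.3000e-02,  5.5000e-02,
       -0.0000e+00]), 'position': array([0.17 , 0.601, 0.222]), 'tool_rot': array([ 0.137,  0.991, -0.001, -0.   ]), 'ft_force': array([-0.559,  0.385,  0.9  ]), 'moment': array([0.033, 0.049, 0.035]), 'grip_force': np.float64(0.0), 'grip_width': np.float64(0.087)}
```

View pics/scene0.png

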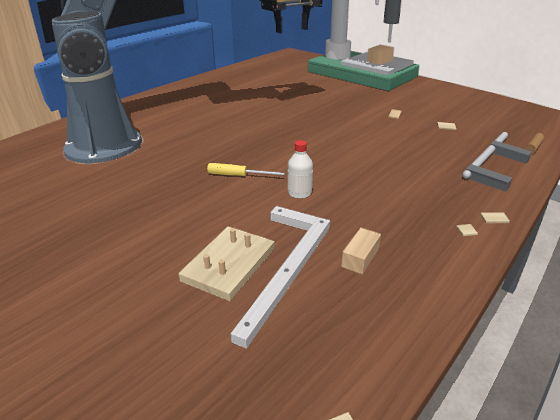

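View pics/side0.png

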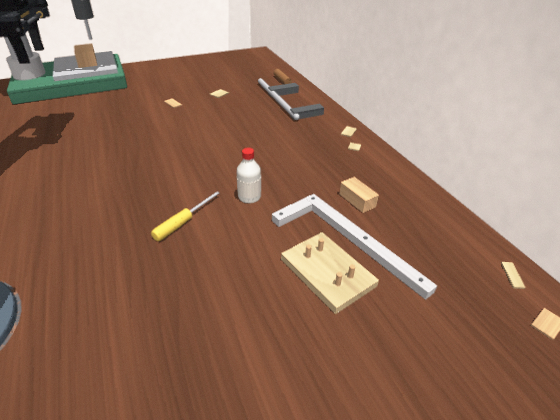

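The scene view shows the board at about (228,260) and the stop's corner at about (325,222). The side view has the board at about (330,270) and the corner at about (313,200). Next I'll zoom in on both.

Run:
```python
import cv2,numpy as np
a=cv2.imread('pics/scene0.png')[200:350,170:340]; b=cv2.imread('pics/side0.png')[185:315,265:440]
a=cv2.resize(a,None,fx=4,fy=4,interpolation=cv2.INTER_CUBIC)
b=cv2.resize(b,None,fx=4.5,fy=4.5,interpolation=cv2.INTER_CUBIC)
cv2.imwrite('pics/za.png',a);cv2.imwrite('pics/zb.png',b);print(a.shape,b.shape)
```

```text
(600, 680, 3) (585, 788, 3)
```

View pics/za.png

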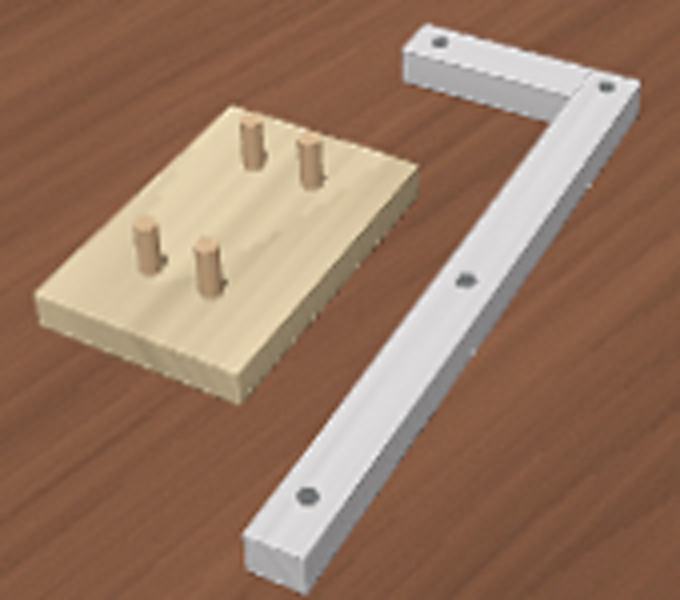

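View pics/zb.png

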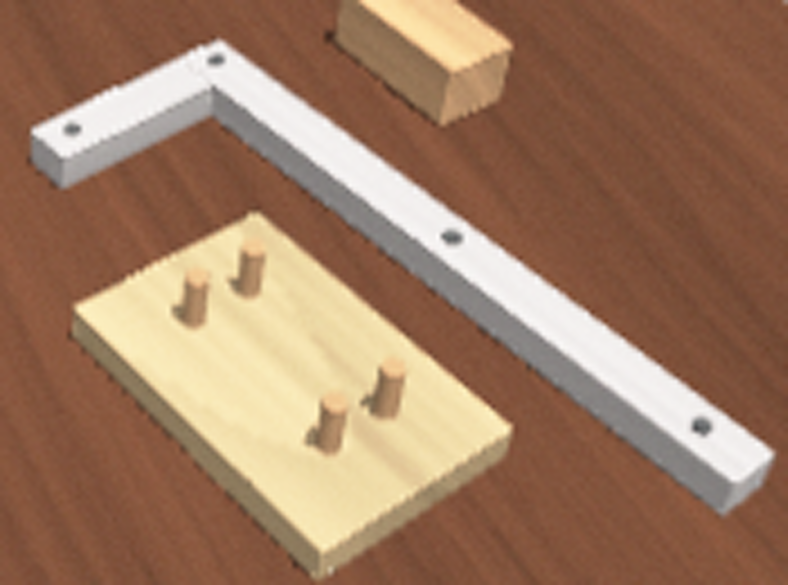

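```bash
cat > fit.py <<'E'
from h import *
from scipy.optimize import least_squares
def fit(obs,x0):  # obs: list (cam, [(x,y,z mm)], [(u,v)])
    def W(p,P):
        P=np.array(P)/1e3; c,s=np.cos(p[2]),np.sin(p[2])
        return np.c_[p[0]+c*P[:,0]-s*P[:,1],p[1]+s*P[:,0]+c*P[:,1],P[:,2]]
    def res(p):
        r=[]
        for i,(c,P,u) in enumerate(obs):
            r.append((proj(c,W(p,P)+[0,0,p[3]])-u).ravel())
        return np.r_[np.concatenate(r),p[3]*300]
    s=least_squares(res,np.r_[x0,0],loss='soft_l1'); return s.x,np.abs(s.fun)
E
python3 - <<'E'
from fit import *
A=load('scene0');B=load('side0')
fa=lambda l:(np.array(l)+.5)/4-.5+[170,200]
fb=lambda l:(np.array(l)+.5)/4.5-.5+[265,185]
bd=[(A,[(50,75,18),(-50,75,18),(-50,-75,18),(50,-75,18),(50,-75,0),(-50,-75,0)],fa([(418,167),(235,107),(37,295),(240,375),(240,403),(41,325)])),
(B,[(50,75,18),(-50,75,18),(-50,-75,18),(50,-75,18),(50,-75,0),(-50,-75,0),(-50,75,0)],fb([(255,212),(75,310),(320,550),(511,430),(511,456),(320,578),(75,334)]))]
st=[(A,[(0,-295,20),(25,-295,20),(25,-295,0),(25,25,20),(-90,25,20),(-90,0,20),(-90,0,0),(0,-295,0),(0,0,20)],fa([(246,536),(308,560),(305,593),(640,82),(428,25),(404,50),(404,80),(246,568),(572,95)])),
(B,[(25,25,20),(25,-295,20),(0,-295,20),(0,-295,0),(0,0,20),(0,0,0),(-90,25,20),(-90,0,20),(-90,0,0)],fb([(222,40),(773,455),(727,485),(725,514),(213,90),(213,119),(32,132),(64,157),(64,187)]))]
for n,o in(('board',bd),('stop',st)):
    for s in (o,o[:1],o[1:]):
        x,r=fit(s,[.6,0,0]);print(n,x.round(4),np.degrees(x[2]).round(2),r.max().round(2),r.mean().round(2))
for p in [(0,0)]:
    print('bottle side',ray(B,[(249,199)],0),'scene',ray(A,[(300,195)],0))
print('offcut',ray(A,[(362,262)],0), 'driver',ray(A,[(208,170),(285,176)],0.01))
E
```

```text
board [ 0.62   -0.1149  0.2297 -0.0016] 13.16 1.43 0.53
board [ 0.6189 -0.1137  0.2272 -0.0025] 13.02 1.1 0.43
board [ 0.6204 -0.1148  0.2326 -0.0023] 13.32 1.08 0.6
stop [ 0.673   0.0539  0.2474 -0.002 ] 14.18 1.71 0.55
stop [ 0.6728  0.0543  0.2484 -0.0015] 14.23 0.8 0.42
stop [ 0.6739  0.0543  0.248  -0.0039] 14.21 1.48 0.53
bottle side [[0.55977685 0.13799817 0.        ]] scene [[0.5726672  0.14187682 0.        ]]
offcut [[0.79309284 0.03874638 0.        ]] driver [[0.34989385 0.07729666 0.01      ]
 [0.50586111 0.1710418  0.01      ]]
```

Request:
play_rows --gripper '[-1,-1,-1,-1,-1,-1,-1,-1,-1,-1,-1,-1]' --delta_pos '[[-4,-4.4,0],[-8,-8.8,0],[-12,-13.2,0],[-16,-17.7,0],[-20,-22,0],[-24,-26.5,0],[-28,-31,0],[-32,-35.4,0],[-36,-39.8,0],[-40,-44.2,0],[-44,-48.6,0],[-48,-53,0]]' --turn '[[0,0,-0.05],[0,0,-0.1],[0,0,-0.15],[0,0,-0.2],[0,0,-0.25],[0,0,-0.3],[0,0,-0.35],[0,0,-0.4],[0,0,-0.45],[0,0,-0.523],[0,0,-0.523],[0,0,-0.523]]'

```text
time: 1.65
position: [0.4882, -0.0412, 0.2225]
tool_rot: [-0.123, 0.992, 0.0, 0.0]
ft_force: [0.7, 0.9, -0.1]
grip_width: 0.0869
grip_force: 0.0
```

Request:
play_rows --gripper '[-1,-1,-1,-1,-1,-1,-1,-1,-1,-1]' --delta_pos '[[-1.1,-5,0],[-2.3,-10.3,0],[-2.3,-10.3,3],[-2.3,-10.3,8],[-2.3,-10.3,13],[-2.3,-10.3,17],[-2.3,-10.3,19],[-2.3,-10.3,20],[-2.3,-10.3,20.5],[-2.3,-10.3,20.5]]' --turn '[[0,0,0],[0,0,0],[0,0,0],[0,0,0],[0,0,0],[0,0,0],[0,0,0],[0,0,0],[0,0,0],[0,0,0]]'

```text
time: 2.9
position: [0.5356, -0.1337, 0.018]
tool_rot: [-0.123, 0.992, -0.0, 0.0]
ft_force: [0.4, 0.8, 0.0]
grip_width: 0.0874
grip_force: 0.0
```

Run:
```python
from h import *
c=snap('side','side1')
cv2.imwrite('pics/z1.png',cv2.resize(c['color'][150:350,200:450,::-1].copy(),None,fx=3,fy=3))
o=robot.get_obs();d=o['position'][:2]-[.673,.0539];a=np.radians(14.2)
print(o['position'],np.array([[np.cos(a),np.sin(a)],[-np.sin(a),np.cos(a)]])@d,o['ft_force'])
```

```text
[ 0.53573808 -0.13376045  0.01827999] [-0.17910243 -0.14825519] [0.53948928 0.49237255 0.40881439]
```

View pics/z1.png

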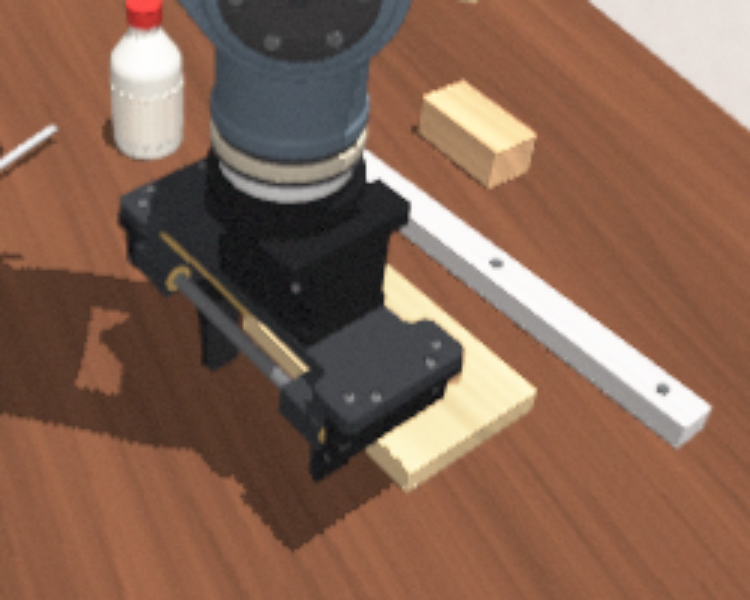

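The hand is behind the board's near long edge, clear of the pegs. Next I'll lower it and push.

Request:
play_rows --gripper '[-1,-1,-1,-1,-1,-1,-1,-1,-1,-1,-1,-1]' --delta_pos '[[0,0,0.9],[-1,0,0.9],[-1.8,0,0.9],[-2.4,0,0.9],[-3,0,0.9],[-3.5,0,0.9],[-4,0,0.9],[-4.5,0,0.9],[-5,0,0.9],[-5.5,0,0.9],[-6,0,0.9],[-6.3,0,0.9]]' --turn '[[0,0,0],[0,0,0],[0,0,0],[0,0,0],[0,0,0],[0,0,0],[0,0,0],[0,0,0],[0,0,0],[0,0,0],[0,0,0],[0,0,0]]'

```text
time: 4.45
position: [0.5968, -0.1181, 0.0085]
tool_rot: [-0.123, 0.992, -0.0, 0.0]
ft_force: [-2.2, 1.0, 1.8]
grip_width: 0.0871
grip_force: 1.0
```

Request:
play_rows --gripper '[-1,-1,-1,-1]' --delta_pos '[[-0.1,0,0],[-0.2,0,0],[-0.3,0,0],[-0.3,0,0]]' --turn '[[0,0,0],[0,0,0],[0,0,0],[0,0,0]]'

```text
time: 4.95
position: [0.5994, -0.1174, 0.0085]
tool_rot: [-0.123, 0.992, -0.0, 0.0]
ft_force: [-1.6, -0.1, 0.3]
grip_width: 0.0874
grip_force: 0.4
```

Request:
play_rows --gripper '[-1,-1,-1,-1]' --delta_pos '[[-0.1,0,0],[-0.2,0,0],[-0.3,0,0],[-0.3,0,0]]' --turn '[[0,0,0],[0,0,0],[0,0,0],[0,0,0]]'

```text
time: 5.45
position: [0.6005, -0.117, 0.0085]
tool_rot: [-0.124, 0.992, 0.0, -0.002]
ft_force: [-5.3, -2.8, 2.6]
grip_width: 0.0873
grip_force: 2.8
```

Request:
play_rows --gripper '[-1,-1,-1]' --delta_pos '[[-0.1,0,0],[-0.2,0,0],[-0.2,0,0]]' --turn '[[0,0,0],[0,0,0],[0,0,0]]'

```text
time: 5.82
position: [0.6006, -0.117, 0.0085]
tool_rot: [-0.124, 0.992, 0.0, -0.004]
ft_force: [-9.1, -5.8, 4.5]
grip_width: 0.0867
grip_force: 4.9
```

Request:
play_rows --gripper '[-1,-1,-1,-1,0.08,0.08,0.08,0.08,0.08,0.08,0.08,0.08]' --delta_pos '[[1,0,0],[3,0,0],[3,0,-6],[3,0,-11],[0,-3,-11],[-2,-6,-11],[-4,-9,-11],[-5.8,-11.4,-11],[-5.8,-11.4,-11],[-5.8,-11.4,-11],[-5.8,-11.4,-11],[-5.8,-11.4,-11]]' --turn '[[0,0,0],[0,0,0],[0,0,0],[0,0,0.18],[0,0,0.36],[0,0,0.54],[0,0,0.72],[0,0,0.9],[0,0,1.08],[0,0,1.26],[0,0,1.44],[0,0,1.571]]'

```text
time: 7.32
position: [0.6888, -0.2123, 0.1185]
tool_rot: [0.616, 0.787, 0.001, 0.001]
ft_force: [0.4, -0.9, 0.2]
grip_width: 0.0403
grip_force: 0.0
```

Run:
```python
from h import *
o=robot.get_obs();d=o['position'][:2]-[.673,.0539];a=np.radians(14.2)
q=o['tool_rot'];print(np.degrees(2*np.arctan2(q[1],q[0])),o['grip_width'])
print(o['position'],np.array([[np.cos(a),np.sin(a)],[-np.sin(a),np.cos(a)]])@d,o['ft_force'])
c=snap('scene','scene2')
cv2.imwrite('pics/z2.png',cv2.resize(c['color'][180:360,150:370,::-1].copy(),None,fx=3.3,fy=3.3))
```

```text
103.88557784317423 0.04028982508010704
[ 0.68882265 -0.21227717  0.11845359] [-0.04995603 -0.26192564] [ 0.35106098 -0.88839348  0.21677989]
```

View pics/z2.png

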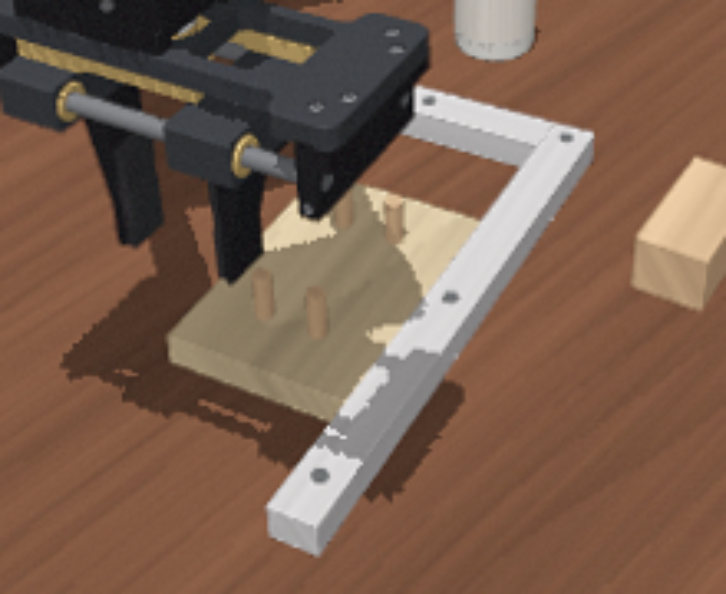

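The board lies flat along the long rail with a gap to the short rail. The right end is at about (170–340, 350–410) in the crop. I'll project the lowered finger positions into this view before going down.

Run:
```python
from h import *
c=load('scene2');a=np.radians(14.2)
W=lambda x,y,z:[.673+np.cos(a)*x-np.sin(a)*y,.0539+np.sin(a)*x+np.cos(a)*y,z]
P=[W(-.05-.035,-.262,.118),W(-.05+.035,-.262,.118),W(-.085,-.2525,.009),W(-.015,-.2525,.009),W(-.1,-.2257,.018),W(0,-.2257,.018)]
print(((proj(c,P)-[150,180])*3.3).round())
```

```text
[[120. 224.]
 [259. 272.]
 [160. 393.]
 [287. 443.]
 [165. 335.]
 [344. 402.]]
```

Request:
play_rows --gripper '[0.08,0.08,0.08,0.08,0.08,0.08,0.08,0.08,0.08,0.08,0.08,0.08]' --delta_pos '[[0,0,4],[0,0,8],[0,0,10],[0,0,10.9],[0.8,0,10.9],[1.6,0,10.9],[2.2,0,10.9],[2.8,0,10.9],[3.4,0,10.9],[4,0,10.9],[4.6,0,10.9],[5.2,0,10.9]]' --turn '[[0,0,0],[0,0,0],[0,0,0],[0,0,0],[0,0,0],[0,0,0],[0,0,0],[0,0,0],[0,0,0],[0,0,0],[0,0,0],[0,0,0]]'

```text
time: 8.88
position: [0.6755, -0.1618, 0.0096]
tool_rot: [0.615, 0.789, 0.0, 0.0]
ft_force: [-0.1, -1.5, 1.6]
grip_width: 0.04
grip_force: 1.0
```

Request:
play_rows --gripper '[0.08,0.08,0.08,0.08,0.08,0.08,0.08,0.08,0.08]' --delta_pos '[[0.6,0,0],[1.2,0,0],[1.8,0,0],[2.4,0,0],[3,0,0],[3.6,0,0],[4.1,0,0],[4.4,0,0],[4.4,0,0]]' --turn '[[0,0,0],[0,0,0],[0,0,0],[0,0,0],[0,0,0],[0,0,0],[0,0,0],[0,0,0],[0,0,0]]'

```text
time: 10.0
position: [0.6642, -0.1187, 0.0093]
tool_rot: [0.615, 0.789, 0.0, -0.001]
ft_force: [-0.7, 0.5, -0.5]
grip_width: 0.0402
grip_force: 0.1
```

Request:
play_rows --gripper '[0.08,0.08,0.08,0.08]' --delta_pos '[[0.1,0,0],[0.2,0,0],[0.3,0,0],[0.3,0,0]]' --turn '[[0,0,0],[0,0,0],[0,0,0],[0,0,0]]'

```text
time: 10.5
position: [0.6637, -0.1162, 0.0094]
tool_rot: [0.615, 0.789, -0.0, -0.0]
ft_force: [0.4, -0.7, -1.3]
grip_width: 0.0395
grip_force: 0.2
```

Request:
play_rows --gripper '[0.08,0.08,0.08,0.08]' --delta_pos '[[0.1,0,0],[0.2,0,0],[0.3,0,0],[0.3,0,0]]' --turn '[[0,0,0],[0,0,0],[0,0,0],[0,0,0]]'

```text
time: 11.0
position: [0.664, -0.1151, 0.0099]
tool_rot: [0.614, 0.789, -0.0, 0.001]
ft_force: [0.5, -4.7, -0.1]
grip_width: 0.0401
grip_force: 2.5
```

Request:
play_rows --gripper '[0.08,0.08,0.08,0.08]' --delta_pos '[[0.1,0,0],[0.2,0,0],[0.2,0,0],[0.2,0,0]]' --turn '[[0,0,0],[0,0,0],[0,0,0],[0,0,0]]'

```text
time: 11.5
position: [0.664, -0.115, 0.0102]
tool_rot: [0.614, 0.789, -0.001, 0.003]
ft_force: [0.1, -9.0, -1.4]
grip_width: 0.0397
grip_force: 4.3
```

Request:
play_rows --gripper '[0.08,0.08,0.08,-1,-1,-1,-1,-1,-1,-1,-1,-1]' --delta_pos '[[-1,0,0],[-3,0,0],[-3,0,-6],[-3,0,-11],[-3,-4,-11],[-1,-7,-11],[2,-10,-11],[5,-10,-11],[7.9,-10,-11],[7.9,-10,-11],[7.9,-10,-11],[7.9,-10,-11]]' --turn '[[0,0,0],[0,0,0],[0,0,0],[0,0,-0.18],[0,0,-0.36],[0,0,-0.54],[0,0,-0.72],[0,0,-0.9],[0,0,-1.08],[0,0,-1.26],[0,0,-1.44],[0,0,-1.571]]'

```text
time: 13.0
position: [0.5468, -0.0599, 0.1197]
tool_rot: [-0.125, 0.992, 0.0, 0.0]
ft_force: [0.2, 0.7, -0.2]
grip_width: 0.0871
grip_force: 0.0
```

Run:
```python
from h import *
o=robot.get_obs();d=o['position'][:2]-[.673,.0539];a=np.radians(14.2)
q=o['tool_rot'];print(np.degrees(2*np.arctan2(q[1],q[0])),o['grip_width'])
print(o['position'],np.array([[np.cos(a),np.sin(a)],[-np.sin(a),np.cos(a)]])@d,o['ft_force'])
```

```text
194.40421704397443 0.08708265217445554
[ 0.54679636 -0.05985141  0.11968604] [-0.1502516  -0.07931709] [ 0.17344103  0.73629669 -0.16177447]
```

Request:
play_rows --gripper '[-1,-1,-1,-1,-1,-1,-1,-1,-1,-1,-1,-1]' --delta_pos '[[0,0,4],[0,0,8],[0,0,10],[0,0,11],[-1,0,11],[-2,0,11],[-2.8,0,11],[-3.2,0,11],[-3.5,0,11],[-3.7,0,11],[-3.8,0,11],[-3.9,0,11]]' --turn '[[0,0,0],[0,0,0],[0,0,0],[0,0,0],[0,0,0],[0,0,0],[0,0,0],[0,0,0],[0,0,0],[0,0,0],[0,0,0],[0,0,0]]'

```text
time: 14.5
position: [0.5834, -0.05, 0.0095]
tool_rot: [-0.124, 0.992, 0.0, -0.001]
ft_force: [-1.4, -0.4, 2.5]
grip_width: 0.0868
grip_force: 1.2
```

Request:
play_rows --gripper '[-1,-1,-1,-1]' --delta_pos '[[-0.1,0,0],[-0.2,0,0],[-0.2,0,0],[-0.2,0,0]]' --turn '[[0,0,0],[0,0,0],[0,0,0],[0,0,0]]'

```text
time: 15.0
position: [0.5835, -0.05, 0.0094]
tool_rot: [-0.124, 0.992, 0.0, -0.003]
ft_force: [-6.2, -4.3, 3.8]
grip_width: 0.0869
grip_force: 3.3
```

Request:
play_rows --gripper '[-1,-1,-1,-1,-1,-1,-1,-1,-1,-1]' --delta_pos '[[1,0,0],[3,0,0],[4,0,-6],[6,0,-12],[9,0,-17],[11,0,-20],[11,0,-20],[11,0,-20],[11,0,-20],[11,0,-20]]' --turn '[[0,0,0],[0,0,0],[0,0,0],[0,0,0],[0,0,0],[0,0,0],[0,0,0],[0,0,0],[0,0,0],[0,0,0]]'

```text
time: 16.25
position: [0.4795, -0.0761, 0.2083]
tool_rot: [-0.123, 0.992, 0.001, -0.001]
ft_force: [0.5, 0.5, -0.1]
grip_width: 0.0869
grip_force: 0.0
```

Run:
```python
from h import *
c=snap('scene','scene3');d=snap('side','side3')
a=cv2.resize(c['color'][150:350,170:380,::-1].copy(),(400,381),interpolation=2)
b=cv2.resize(d['color'][140:300,230:440,::-1].copy(),(400,305),interpolation=2)
m=np.zeros((381,800,3),np.uint8);m[:,:400]=a;m[:305,400:]=b
cv2.imwrite('pics/z3.png',cv2.resize(c['color'][190:310,210:360,::-1].copy(),None,fx=5,fy=5,interpolation=2));cv2.imwrite('pics/m3.png',m)
```

```text
(no output)
```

View pics/m3.png

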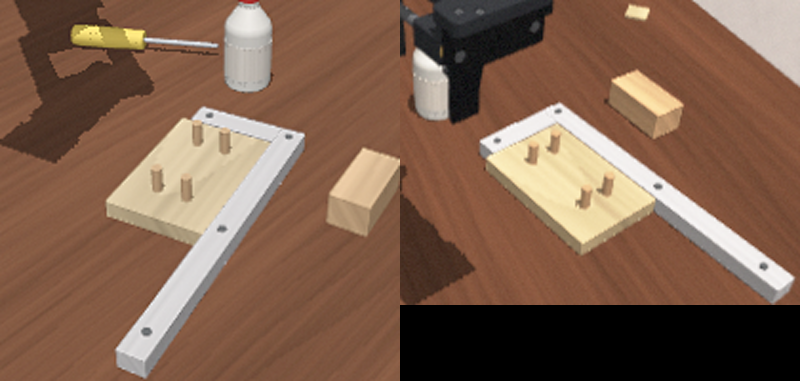

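View pics/z3.png

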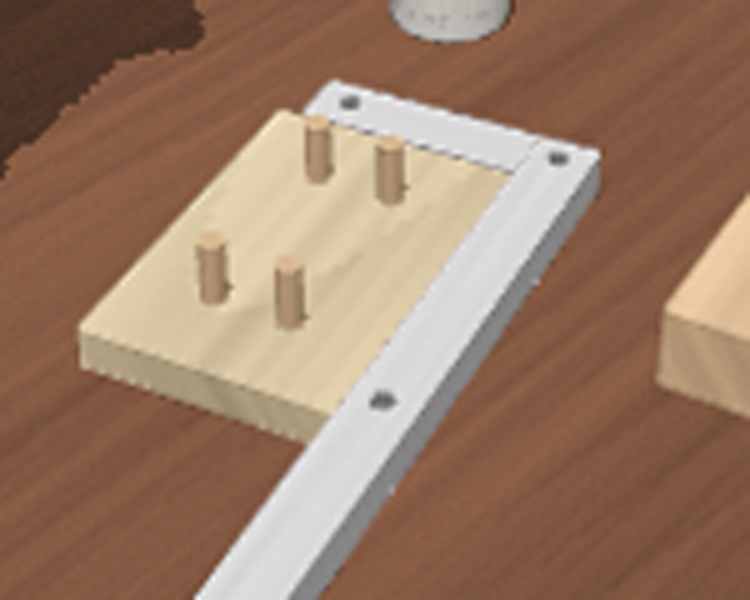

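Both views show the board in the corner: crop z3 has its far edge along the rail and its left end at (290–510, 115–175). The bystanders look unmoved. I'll zoom the side view once to check for gaps.

Run:
```python
from h import *
d=load('side3')
cv2.imwrite('pics/z4.png',cv2.resize(d['color'][185:275,265:375,::-1].copy(),None,fx=6.5,fy=6.5,interpolation=2))
```

```text
(no output)
```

View pics/z4.png

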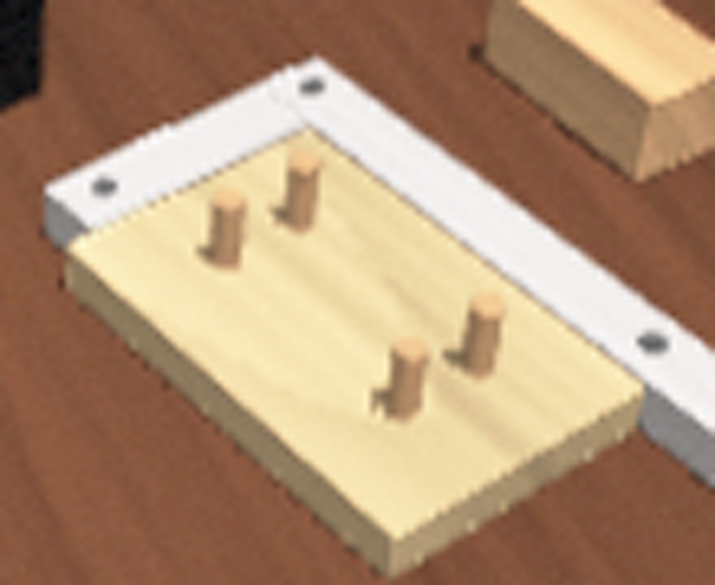

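The side zoom shows no gap along either rail, with the board's inside corner at (310,130), so I'm handing in.

```bash
python3 -c "
from rig import robot
print(robot.hand_in())"
```

```text
the job is handed in; nothing more can be done
None
```

The board sits snug and square in the corner stop, with no gap visible along either rail; the bottle, screwdriver and offcut look unmoved, the hand is clear, and the job was handed in at about 16 s.

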